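# Load the free flask press and hold it down

### The job

One of the two spring presses already has a flask in its tray: leave that press and its flask alone. Stand the flask that waits on the bench upright in the nest of the other press's empty tray, slide that tray fully home under the ram, then press the ram's knob down 16 mm, so that the dark groove in its stem is half sunk in the sleeve and the foot bears on the flask, and keep it there. The job finishes while you are holding the knob down: do not let go; leave the dental models and the paste bar where they are.

Things in the scene. Friction and masses are not known exactly. Their poses are not given: they have to be found in the camera images.
- flask_waiting: the small round brass flask that stands on the bench top between the two presses: an upright cylinder 56 mm in diameter and 40 mm high, flat lid, a seam at half height, 0.2 to 0.42 kg. Origin: centre of its underside, z up. Grasp it round its wall.
- flask_in_tray: an identical flask (56 mm in diameter, 40 mm high) that already stands in the tray of one of the two presses, either one. Origin: centre of its underside.
- press_1: one of two identical grey spring presses on the bench, left and right (either way), turned up to 0.25 rad. Base 96 mm wide, rail tops 20 mm high. Origin: on the bench under the nest of the drawn-out tray; +x runs to the back, along the tray slide. Ram axis at x = 100 mm; head (44 mm wide, x = 84 to 156, z = 92 to 116 mm), sleeve top z = 122 mm, overhangs it: load the tray while it is out.
- press_1_nest (a point): centre of the round nest on the tray of press_1, on the tray floor (16 mm above the bench); axes as the press. Four steel pins, 8 mm thick, 5.5 mm high, stand on the diagonals 35 mm from this point and leave a flask about 3 mm of play. Fingers fit between the pins along the nest's x or y.
- press_1_plate (a point): centre of the front face of the upright push plate at the front end of the tray of press_1 (64 mm wide, 8 mm thick, from 14 to 50 mm above the bench, this point 36 mm above it), 80 mm in front of the nest; push it along the press's +x to slide the tray in.
- press_1_tray (a joint): tray slide of press_1, m: 0 = fully drawn out, 0.100 = home against its stop, nest under the ram. Stays where it is left; about 2 N of friction.
- press_1_knob (a point): centre of the flat top (34 mm across) of the black round palm knob, 40 mm in diameter, on the ram of press_1; 168 mm above the bench when released; moves straight down with the ram.
- press_1_ram (a joint): downward travel of the ram of press_1, m: 0 = up, 0.026 = bottomed. Springs back up when let go. About 2 N starts it; with a flask below, the foot meets the lid at 10 mm, then an inner spring adds 2.4 N at once and 0.6 N per mm: about 10 N at 16 mm. The dark groove in the stem lies 13 to 19 mm above the sleeve when up, so at 16 mm it is half sunk.
- press_1_foot: round steel pressure foot, 36 mm in diameter, at the lower end of the ram of press_1, sprung against the ram. Origin: centre of its underside, 66 mm above the bench when released.
- press_2: one of two identical grey spring presses on the bench, left and right (either way), turned up to 0.25 rad. Base 96 mm wide, rail tops 20 mm high. Origin: on the bench under the nest of the drawn-out tray; +x runs to the back, along the tray slide. Ram axis at x = 100 mm; head (44 mm wide, x = 84 to 156, z = 92 to 116 mm), sleeve top z = 122 mm, overhangs it: load the tray while it is out.
- press_2_nest (a point): centre of the round nest on the tray of press_2, on the tray floor (16 mm above the bench); axes as the press. Four steel pins, 8 mm thick, 5.5 mm high, stand on the diagonals 35 mm from this point and leave a flask about 3 mm of play. Fingers fit between the pins along the nest's x or y.
- press_2_plate (a point): centre of the front face of the upright push plate at the front end of the tray of press_2 (64 mm wide, 8 mm thick, from 14 to 50 mm above the bench, this point 36 mm above it), 80 mm in front of the nest; push it along the press's +x to slide the tray in.
- press_2_tray (a joint): tray slide of press_2, m: 0 = fully drawn out, 0.100 = home against its stop, nest under the ram. Stays where it is left; about 2 N of friction.
- press_2_knob (a point): centre of the flat top (34 mm across) of the black round palm knob, 40 mm in diameter, on the ram of press_2; 168 mm above the bench when released; moves straight down with the ram.
- press_2_ram (a joint): downward travel of the ram of press_2, m: 0 = up, 0.026 = bottomed. Springs back up when let go. About 2 N starts it; with a flask below, the foot meets the lid at 10 mm, then an inner spring adds 2.4 N at once and 0.6 N per mm: about 10 N at 16 mm. The dark groove in the stem lies 13 to 19 mm above the sleeve when up, so at 16 mm it is half sunk.
- press_2_foot: round steel pressure foot, 36 mm in diameter, at the lower end of the ram of press_2, sprung against the ram. Origin: centre of its underside, 66 mm above the bench when released.
- model_white: white plaster dental model, 61x72x31 mm; bystander beside the left press. Origin: centre of its underside.
- model_bluegrey: blue-grey plaster dental model, 62x72x31 mm; bystander beside the right press. Origin: centre of its underside.
- paste_bar: polishing paste bar, 31x82x23 mm; bystander between the presses, behind the waiting flask. Origin: centre of its underside.
Mind the look-alikes: they are no part of the job. Leave any pink look-alike of the flask_waiting alone.

How it is judged:
On the way, in this order (a step that is already met when the one before it is completed fails the run):
1. the waiting flask stands in the nest of the empty tray, tray still out, hand open ((((horizontal distance between flask_in_tray and press_1 above 0.1 m and horizontal distance between flask_waiting and press_1_nest below 0.005 m and z of flask_waiting in the frame of press_1_nest below 0.003 m and angle between flask_waiting's own z axis and vertical below 0.05 rad) and value of joint press_1_tray below 0.05 m and contact force between the fingers and flask_waiting below 0.3 N) or ((horizontal distance between flask_in_tray and press_2 above 0.1 m and horizontal distance between flask_waiting and press_2_nest below 0.005 m and z of flask_waiting in the frame of press_2_nest below 0.003 m and angle between flask_waiting's own z axis and vertical below 0.05 rad) and value of joint press_2_tray below 0.05 m and contact force between the fingers and flask_waiting below 0.3 N))), for 0.2 s.
2. the tray is home with the flask in it, knob not yet pressed ((((horizontal distance between flask_in_tray and press_1 above 0.1 m and horizontal distance between flask_waiting and press_1_nest below 0.005 m and z of flask_waiting in the frame of press_1_nest below 0.003 m and angle between flask_waiting's own z axis and vertical below 0.05 rad) and value of joint press_1_tray above 0.096 m and value of joint press_1_ram below 0.004 m) or ((horizontal distance between flask_in_tray and press_2 above 0.1 m and horizontal distance between flask_waiting and press_2_nest below 0.005 m and z of flask_waiting in the frame of press_2_nest below 0.003 m and angle between flask_waiting's own z axis and vertical below 0.05 rad) and value of joint press_2_tray above 0.096 m and value of joint press_2_ram below 0.004 m))), for 0.2 s.
At the end, for the whole second after the job is handed in: In the press that was free, the waiting flask stands upright in the nest (within 5 mm of its centre), the tray is home (within 4 mm), and the robot holds the knob 12 to 20 mm down with the foot bearing on the flask (over 2.5 N), through the last second; the other flask still stands in its own tray ((((horizontal distance between flask_in_tray and press_1 above 0.1 m and horizontal distance between flask_waiting and press_1_nest below 0.005 m and z of flask_waiting in the frame of press_1_nest below 0.003 m and angle between flask_waiting's own z axis and vertical below 0.05 rad) and value of joint press_1_tray above 0.096 m and value of joint press_1_ram between 0.012 and 0.02 m and contact force between press_1_foot and flask_waiting above 2.5 N and contact force between any of the fingers, the arm and press_1 above 3 N) or ((horizontal distance between flask_in_tray and press_2 above 0.1 m and horizontal distance between flask_waiting and press_2_nest below 0.005 m and z of flask_waiting in the frame of press_2_nest below 0.003 m and angle between flask_waiting's own z axis and vertical below 0.05 rad) and value of joint press_2_tray above 0.096 m and value of joint press_2_ram between 0.012 and 0.02 m and contact force between press_2_foot and flask_waiting above 2.5 N and contact force between any of the fingers, the arm and press_2 above 3 N)) and (horizontal distance between flask_in_tray and press_1_nest below 0.007 m or horizontal distance between flask_in_tray and press_2_nest below 0.007 m) and angle between flask_in_tray's own z axis and vertical below 0.05 rad); the arm keeps its last pose, push and grip.
It fails at once if the tray or knob of the occupied press is moved (tray over 10 mm, knob over 4 mm) ((not (horizontal distance between flask_in_tray and press_1 above 0.1 m) and (value of joint press_1_tray above 0.01 m or value of joint press_1_ram above 0.004 m)) or (not (horizontal distance between flask_in_tray and press_2 above 0.1 m) and (value of joint press_2_tray above 0.01 m or value of joint press_2_ram above 0.004 m))).
It fails at once if the flask in the occupied press is displaced by over 12 mm (distance of flask_in_tray from where it was at the start of the episode above 0.012 m).
It fails at once if a dental model or the paste bar is displaced by over 20 mm (distance of any of model_white, model_bluegrey, paste_bar from where it was at the start of the episode above 0.02 m).
It also fails if it takes over 64 s, if anything falls off the work surface, if the arm or the gripper's body presses on something with over 40 N, if the wrist force passes 120 N, or if a joint passes its speed limit or range.

### The arm

A 7-joint arm with a two-finger parallel gripper is mounted at the origin on a cart in front of the work surface, level with it; the furniture and walls round the work are solid. World frame = base frame: x ahead of the robot, y to its left, z up, the work surface at z = 0. Lengths are in m, angles in rad, forces in N, time in s.
With the tool pointing down it reaches from about 0.4 to 0.85 m from the base axis. Payload 4.5 kg.
Tool frame: the origin (TCP) lies midway between the tips of the shut fingers; the grasp point (between the pads) lies 19 mm behind it (env.pinch_z is the z of the grasp point in the tool frame, in m); z points along the fingers, y is the line along which they close (so a half turn about z gives the same grasp; the last joint's range is limited). The gripper opens to 85 mm and grips with 20 to 120 N. Pads are 22 mm wide; open, the fingers measure 114 mm over their backs; the gripper's body (76 mm by 85 mm) begins 54 mm behind the grasp point. The pads swing forward as they close: fully open they stand 13 mm farther back than shut.
Start: joints at [-1.157, 0.689, -0.195, 1.565, 0.157, 0.902, -0.215], TCP at [0.232, 0.58, 0.231] pointing down, gripper open.
Joint ranges: [-3.01, 3.01], [-0.46, 2.08], [-1.47, 1.51], [0.13, 2.56], [-1, 4.14], [0.04, 2.09], [-2.66, 2.66]. Speed limits (rad/s): [2.57, 2.57, 3.14, 3.14, 3.14, 3.14, 3.14].

### API

Orientations are given as a unit quaternion [w, x, y, z].
In Python, from workcell import env gives the robot as it stands. The module is installed in compiled form; this text tells all that it offers.
- The arm moves only by the shell command python3 -m jog 'ROWS' [FORCE]. ROWS is JSON, a list of rows, each an object with "rot": the turn, a rotation vector about the tool's x, y, z in degrees, a list of three; "xyz": the shift along the tool's x, y, z in cm, a list of three; "hand": the finger opening in cm, from 0 to 8.54. In form: [{"rot": [ax, ay, az], "xyz": [x, y, z], "hand": hand}, ...]. A call has 1 to 12 rows; each row is the pose to reach, as a shift and turn from the pose commanded when the call began, along the tool's axes at that moment; what a row does not reach only later rows make up. A row lasts 1/12 s, in which the tool goes at most 41.7 mm and 7.16 degrees, less where a joint would pass 70% of its speed; a pose out of reach is approached as far as the arm can. A call with a gripper value outside its range is refused whole. The fingers move at their own pace and stop on an object; FORCE is the grip in N (left out, the last holds). Time passes only in rows, so rows that repeat a pose let the fingers close. It gives the time, the measured TCP pose, the force, the opening and the grip force at its end, in the units of the state.
- env.get_obs(): the state, without advancing time (a new reading comes with each control period).
- env.capture(name): name is "side" or "top" or "wrist"; returns a dict with "img" (400x640x3 uint8, red, green, blue), "vertical_fov" (degrees; the focal length in pixels is half the picture's height over the tangent of half this angle, whatever the lens; pixels are square), "cx", "cy" (the principal point, pixels), "camera_from_world" (4x4, takes a point from world to camera coordinates). Camera axes: x right, y up, looking along -z (the intrinsics and any distortion apply to the point x, -y, -z); pixel columns grow to the right and rows downward; lengths in m; the calibration is good to about 2 mm. A picture is of the moment at which its call begins. There is no depth.
- env.close_job(): hands the job in; it is judged then, once.
Trained networks look in a picture, given as the dict that the camera call returned (one of the last four; its "shot" number tells which), for a name from the list of things; names that differ only in an ending like _2 or _b are one class to them, and where a whole thing is asked for, a point or a joint stands for the part that bears it (a point fixed in the world has none). Each returns a list of dicts, best first, with "confidence" (0 to 1); they miss things now and then, are a little off and sometimes report something else, mostly with a low value. They report only what shows in the picture. A call takes as long as a camera call. They do not tell look-alikes from the thing itself.
- env.find_in(picture, label): "box" ([centre column, centre row, width, height] in pixels, round what is visible of it).
- env.mark_of(picture, label): "pixel" ([column, row] in pixels: a listed point, or the origin of a listed thing).
The state is a dict: "time": time; "joint_pos": joint angles; "qvel": joint speeds; "tau": joint torques, N m; "tcp_pos": TCP position; "orientation": TCP orientation; "wrist_force": force on the tool from outside, world axes, zero at the start; "wrist_torque": the same for the moment, N m; "width": finger opening in m; "finger_force": force on a finger pad.
Only numpy, scipy, OpenCV 4.12 (cv2) and the standard library are available. Lean on these libraries where they do the work, as an engineer would, in place of code of your own. Each camera call takes 0.05 s, during which the arm holds its last target. There are 200 camera calls.

## Working session

There is one attempt and no reset: what is moved stays moved. The work goes in short steps, Python scripts to look and compute and a shell command to move; the robot and the scene stay as the last step left them, time stands still between calls to the robot, and variables do not carry over. Pictures are saved under pics/ and viewed, at most 10 in all, crops included, and the job is handed in when it is done.

```bash
mkdir -p pics; cat > h.py <<'E'
import numpy as np, cv2
from workcell import env
from scipy.spatial.transform import Rotation as R
def ray(p,px):
    f=200/np.tan(np.radians(p["vertical_fov"])/2); T=np.array(p["camera_from_world"])
    d=np.array([(px[0]-p["cx"])/f,-(px[1]-p["cy"])/f,-1.]); return -T[:3,:3].T@T[:3,3], T[:3,:3].T@d
def atz(p,px,z):
    o,d=ray(p,px); return o+d*(z-o[2])/d[2]
def proj(p,X):
    f=200/np.tan(np.radians(p["vertical_fov"])/2); T=np.array(p["camera_from_world"]); c=T[:3,:3]@np.array(X)+T[:3,3]
    return np.array([p["cx"]+f*c[0]/-c[2], p["cy"]-f*c[1]/-c[2]])
def save(p,n,box=None,s=1):
    im=p["img"][:,:,::-1]
    if box: im=im[box[1]:box[3],box[0]:box[2]]
    cv2.imwrite("pics/"+n,cv2.resize(im,None,fx=s,fy=s,interpolation=cv2.INTER_CUBIC))
def tcp():
    o=env.get_obs(); q=o["orientation"]; return np.array(o["tcp_pos"]),R.from_quat([q[1],q[2],q[3],q[0]]),o
E
python3 - <<'E'
from h import *
np.set_printoptions(precision=4,suppress=True)
z={"flask_waiting":0,"press_1_nest":.016,"press_1_plate":.036,"press_1_knob":.168,"press_1":0,"paste_bar":0,"model_white":0,"model_bluegrey":0}
for n in ["top","side"]:
    p=env.capture(n); save(p,n+"0.png"); print(n,p["vertical_fov"],p["cx"],p["cy"],"cam",ray(p,(320,200))[0], [k for k in p])
    for l in z:
        print(l,[(np.round(m["pixel"],1),round(m["confidence"],2),atz(p,m["pixel"],z[l])[:2]) for m in env.mark_of(p,l)])
t,r,o=tcp();print(t,r.as_matrix(),o["wrist_force"],o["time"],env.pinch_z)
E
```

```text
top 48.2836284109018 327.06726636143645 200.49981945708268 cam [ 0.3902 -0.0082  1.4262] ['img', 'vertical_fov', 'cx', 'cy', 'camera_from_world', 'shot']
flask_waiting [(array([351.2, 244.3]), 0.49, array([ 0.3957, -0.0807])), (array([323.1, 220.2]), 0.48, array([0.4711, 0.0098]))]
press_1_nest []
press_1_plate [(array([248.1, 232. ]), 0.74, array([0.4291, 0.2421]))]
press_1_knob [(array([237.9, 167.9]), 0.46, array([0.6076, 0.2534]))]
press_1 [(array([252.3, 209.8]), 0.7, array([0.5013, 0.2374])), (array([322.3, 223.3]), 0.65, array([0.4612, 0.0122])), (array([396.1, 199.9]), 0.61, array([ 0.5397, -0.2236]))]
paste_bar [(array([324.7, 169.7]), 0.59, array([0.6347, 0.0071]))]
model_white [(array([190.8, 187. ]), 0.8, array([0.5722, 0.4381]))]
model_bluegrey [(array([455.8, 199.6]), 0.65, array([ 0.5434, -0.4152]))]
side 47.38377198431491 325.98963006364073 192.5416280587798 cam [-0.0624 -1.0315  0.7494] ['img', 'vertical_fov', 'cx', 'cy', 'camera_from_world', 'shot']
flask_waiting [(array([298.3, 257.2]), 0.68, array([ 0.3933, -0.0786])), (array([313.6, 238.2]), 0.58, array([ 0.4768, -0.0129]))]
press_1_nest [(array([285.9, 194.4]), 0.67, array([0.5106, 0.2562]))]
press_1_plate []
press_1_knob [(array([310.1, 148.8]), 0.56, array([0.6061, 0.2563]))]
press_1 [(array([283. , 201.3]), 0.82, array([0.4926, 0.2422])), (array([365.4, 269.3]), 0.7, array([ 0.5282, -0.2151]))]
paste_bar [(array([347.8, 227.4]), 0.71, array([ 0.5997, -0.0091]))]
model_white [(array([283.4, 177.8]), 0.47, array([0.5722, 0.4132])), (array([369.6, 268.3]), 0.3, array([ 0.5408, -0.2168]))]
model_bluegrey [(array([424.2, 312.5]), 0.95, array([ 0.5574, -0.4232]))]
[0.2317 0.5805 0.2313] [[-0.9288  0.3707  0.0001]
 [ 0.3707  0.9288  0.0001]
 [-0.      0.0001 -1.    ]] [-0.1932 -1.2029 -0.3094] 0.9 -0.0187
```

View pics/top0.png

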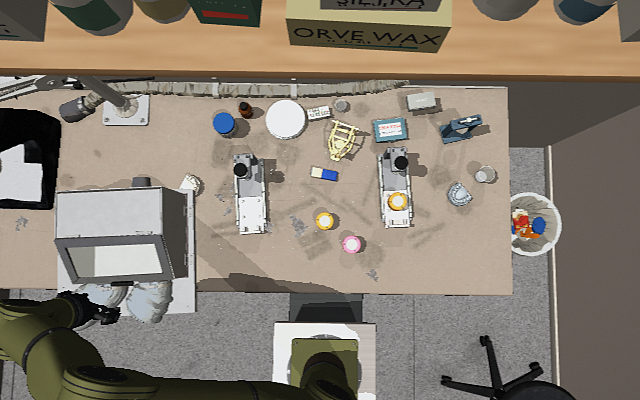

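View pics/side0.png

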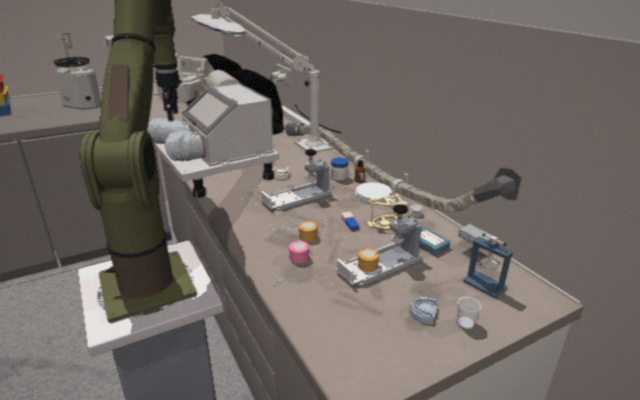

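The brass flask in the right press is at top (398,200), the waiting brass flask at (324,220), and the pink look-alike at (351,244). The left press, near (250,200), is empty. So I want the flask at (324,220), to go into the left press. A close crop will check this choice, and colour gives a lid measurement.

```bash
python3 - <<'E'
from h import *
np.set_printoptions(precision=4,suppress=True)
p=env.capture("top"); q=env.capture("side")
a=cv2.resize(p["img"][135:275,210:430,::-1],None,fx=3,fy=3,interpolation=3); 
cv2.imwrite("pics/crop1.png",a)
t,r,o=tcp(); print("tcp px",proj(p,t),proj(q,t), "hand body",proj(p,t+[0,0,.1]))
for P,b,n in ((p,(300,200,345,240),"top"),(q,(290,215,325,250),"side")):
    hsv=cv2.cvtColor(P["img"],cv2.COLOR_RGB2HSV); m=np.zeros(hsv.shape[:2],np.uint8)
    m[b[1]:b[3],b[0]:b[2]]=cv2.inRange(hsv[b[1]:b[3],b[0]:b[2]],(8,100,90),(28,255,255))
    k,_,st,ce=cv2.connectedComponentsWithStats(m); i=1+st[1:,4].argmax(); x,y,w,h,A=st[i]; print(n,st[i],ce[i], atz(P,ce[i],.02), atz(P,(x+w/2-.5,y+h/2-.5),.02))
print("corners of the hood at z=.25", [atz(p,c,.25)[:2] for c in ((62,240),(160,240),(187,275),(195,310))])
E
```

```text
tcp px [104.0593 302.9609] [173.6881 120.1073] hand body [ 83.3174 308.2553]
top [316 212  18  18 161] [324.5963 220.7391] [0.4684 0.0048 0.02  ] [0.4691 0.0051 0.02  ]
side [299 221  19  21 266] [307.9474 232.218 ] [ 0.4628 -0.0033  0.02  ] [0.466  0.0026 0.02  ]
corners of the hood at z=.25 [array([0.3951, 0.6926]), array([0.3988, 0.4346]), array([0.3089, 0.3594]), array([0.2198, 0.3345])]
```

View pics/crop1.png

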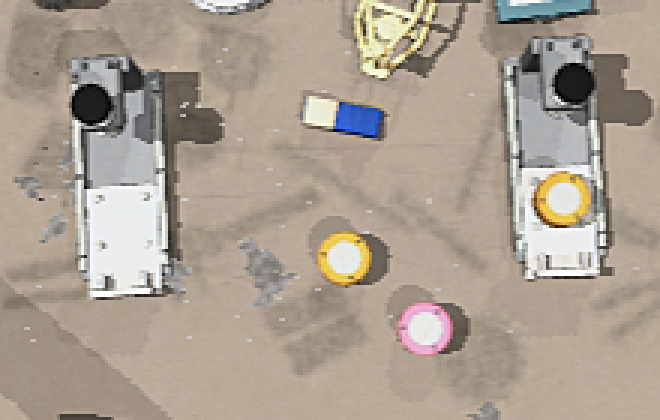

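```bash
python3 - <<'E'
from h import *
np.set_printoptions(precision=3,suppress=True)
p=env.capture("top"); q=env.capture("side"); w=env.capture("wrist")
a=cv2.resize(p["img"][170:330,40:220,::-1],None,fx=2.2,fy=2.2); b=cv2.resize(q["img"][60:220,130:290,::-1],None,fx=2.2,fy=2.2)
cv2.imwrite("pics/c2.png",np.hstack([a,b]))
t,r,o=tcp(); print("wrist cam in tool frame",r.inv().apply(ray(w,(320,200))[0]-t), r.inv().apply(ray(w,(w["cx"],w["cy"]))[1]))
E
```

```text
wrist cam in tool frame [ 0.075  0.001 -0.143] [-0.292  0.002  0.956]
```

View pics/c2.png

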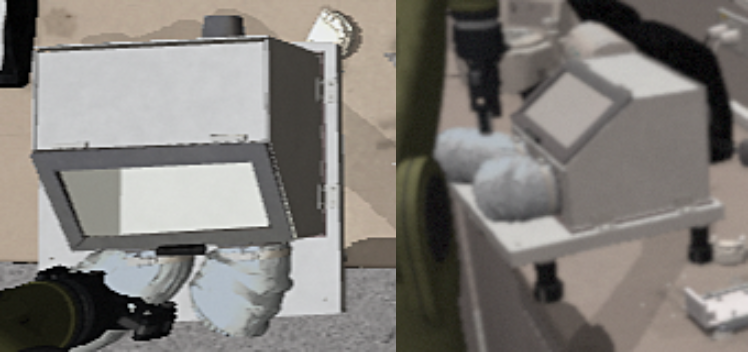

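The crop shows the gripper in front of the sloped hood window, just above the gloves. I'll work out the hood's height and front edge before choosing a way out.

```bash
python3 - <<'E'
from h import *
np.set_printoptions(precision=3,suppress=True)
p=env.capture("top"); q=env.capture("side")
for n,a,b in (("backroof",(161.8,188),(266.8,101.8)),("frontroof",(162.7,236),(236.4,104)),("window low",(172,277),(211,133)),("glove2",(150,300),(182,142)),("stand corner",(195,311),(185,177))):
    o1,d1=ray(p,a);o2,d2=ray(q,b); s=np.linalg.lstsq(np.c_[d1,-d2],o2-o1,rcond=None)[0]; A=o1+d1*s[0];B=o2+d2*s[1]; print(n,(A+B)/2,np.linalg.norm(A-B))
E
```

```text
backroof [0.527 0.42  0.3  ] 0.008040181315660233
frontroof [0.408 0.405 0.312] 0.00044152351503474395
window low [0.307 0.404 0.228] 0.011076328093316679
glove2 [0.233 0.48  0.183] 0.005179860014994243
stand corner [0.2   0.376 0.102] 0.008379895503635807
```

```bash
python3 -m jog '[{"rot":[0,0,0],"xyz":[0,0,-4],"hand":8.5},{"rot":[0,0,0],"xyz":[0,0,-8],"hand":8.5},{"rot":[0,0,0],"xyz":[0,0,-12],"hand":8.5},{"rot":[0,0,0],"xyz":[0,0,-16],"hand":8.5},{"rot":[0,0,0],"xyz":[0,0,-16],"hand":8.5}]'
```

```text
time: 1.67
tcp_pos: [0.2326, 0.5844, 0.4005]
orientation: [0.001, 0.189, 0.982, 0.008]
wrist_force: [-0.4, 1.9, 1.0]
width: 0.0849
finger_force: 0.0
```

```bash
python3 -m jog '[{"rot":[0,0,0],"xyz":[-4,-4,0]},{"rot":[0,0,0],"xyz":[-8,-8,0]},{"rot":[0,0,0],"xyz":[-11,-11,0]},{"rot":[0,0,0],"xyz":[-14,-14,0]},{"rot":[0,0,-4],"xyz":[-17,-17,0]},{"rot":[0,0,-8],"xyz":[-20,-20,0]},{"rot":[0,0,-12],"xyz":[-23,-23,0]},{"rot":[0,0,-16],"xyz":[-26,-26,0]},{"rot":[0,0,-20],"xyz":[-29,-29,0]},{"rot":[0,0,-25],"xyz":[-32,-32,0]},{"rot":[0,0,-25],"xyz":[-35,-35,2]},{"rot":[0,0,-25],"xyz":[-38,-38,4]}]' || python3 -m jog '[{"rot":[0,0,0],"xyz":[-4,-4,0],"hand":8.5},{"rot":[0,0,0],"xyz":[-8,-8,0],"hand":8.5}]'
```

```text
time: 1.83
tcp_pos: [0.2631, 0.5049, 0.3912]
orientation: [-0.0, 0.186, 0.982, 0.001]
wrist_force: [1.2, -0.8, -0.4]
width: 0.0853
finger_force: 0.0schema error: expected keys rot, xyz, hand
```

```bash
python3 -m jog '[{"rot":[0,0,0],"xyz":[-3,-3,0],"hand":8.5},{"rot":[0,0,-3],"xyz":[-6,-6,0],"hand":8.5},{"rot":[0,0,-6],"xyz":[-9,-9,0],"hand":8.5},{"rot":[0,0,-9],"xyz":[-12,-12,0],"hand":8.5},{"rot":[0,0,-12],"xyz":[-15,-15,0],"hand":8.5},{"rot":[0,0,-15],"xyz":[-18,-18,0],"hand":8.5},{"rot":[0,0,-18],"xyz":[-21,-21,0],"hand":8.5},{"rot":[0,0,-21],"xyz":[-24,-24,0],"hand":8.5},{"rot":[0,0,-25],"xyz":[-27,-27,2],"hand":8.5},{"rot":[0,0,-25],"xyz":[-30,-30,4],"hand":8.5},{"rot":[0,0,-25],"xyz":[-33,-33,6],"hand":8.5},{"rot":[0,0,-25],"xyz":[-35,-36,9],"hand":8.5}]'; cat > look.py <<'E'
from h import *
import sys
np.set_printoptions(precision=4,suppress=True)
H={"flask_waiting":0,"press_1_nest":.016,"press_1_plate":.036,"press_1_knob":.168,"press_1":0}
p=env.capture("wrist"); save(p,sys.argv[1]); t,r,o=tcp()
print("tcp",t,"yaw of y",np.degrees(np.arctan2(r.as_matrix()[1,1],r.as_matrix()[0,1])),r.as_matrix()[:,2],o["time"])
for l in sys.argv[2:]: print(l,[(np.round(m["pixel"],1),round(m["confidence"],2),atz(p,m["pixel"],H[l])[:2]) for m in env.mark_of(p,l)])
hsv=cv2.cvtColor(p["img"],cv2.COLOR_RGB2HSV); m=cv2.inRange(hsv,(8,100,70),(28,255,255))
k,_,st,ce=cv2.connectedComponentsWithStats(m)
for i in range(1,k):
    if st[i,4]>150: print("brass",st[i],ce[i])
E
python3 -m jog '[{"rot":[0,0,0],"xyz":[0,0,0],"hand":8.5},{"rot":[0,0,0],"xyz":[0,0,0],"hand":8.5}]' >/dev/null; python3 look.py w1.png flask_waiting press_1_nest press_1_knob press_1_plate
```

```text
time: 2.83
tcp_pos: [0.4525, 0.058, 0.3165]
orientation: [0.002, -0.028, 1.0, 0.0]
wrist_force: [1.1, 0.4, 0.6]
width: 0.0849
finger_force: 0.0
tcp [0.4502 0.0599 0.3159] yaw of y 93.15855929596478 [-0.0009  0.0004 -1.    ] 3.05
flask_waiting [(array([292.9, 168.7]), 0.6, array([0.4627, 0.0116])), (array([233.6, 119.6]), 0.56, array([ 0.3924, -0.0795]))]
press_1_nest [(array([436.8, 203.1]), 0.96, array([0.503 , 0.2421])), (array([443.1, 274.8]), 0.5, array([0.63  , 0.2741])), (array([434.3, 200.2]), 0.45, array([0.4984, 0.2374]))]
press_1_knob []
press_1_plate [(array([446.7, 153.7]), 0.61, array([0.4225, 0.2356]))]
brass [269 156  39  40 717] [288.7099 174.007 ]
brass [ 113  191   50   41 1035] [140.6213 208.8647]
```

View pics/w1.png

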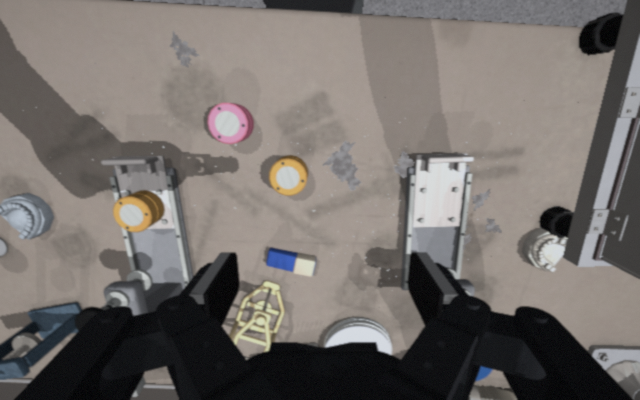

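```bash
python3 - <<'E'
from h import *
p=env.capture("wrist"); t,r,o=tcp()
for px,z in (((288.5,175.5),.02),((289,177),.04)):
    X=atz(p,px,z); print(X, "move cm tool", 100*r.inv().apply(X-t))
print([atz(p,c,.0215)[:2] for c in ((423,189),(453,188),(421,218),(453,219))])
E
```

```text
[0.472776   0.01163439 0.02      ] move cm tool [-1.87387903 -5.14059447 29.68914915]
[0.47057241 0.01452072 0.04      ] move cm tool [-1.67421587 -4.83788638 27.68905678]
[array([0.48135119, 0.22061689]), array([0.47699248, 0.26684627]), array([0.52909628, 0.22512558]), array([0.52775306, 0.27663835])]
```

```bash
python3 -m jog '[{"rot":[0,0,0],"xyz":[-1.2,-3.3,2],"hand":8.5},{"rot":[0,0,0],"xyz":[-1.8,-5,5],"hand":8.5},{"rot":[0,0,0],"xyz":[-1.8,-5,9],"hand":8.5},{"rot":[0,0,0],"xyz":[-1.8,-5,13],"hand":8.5},{"rot":[0,0,0],"xyz":[-1.8,-5,16],"hand":8.5},{"rot":[0,0,0],"xyz":[-1.8,-5,18],"hand":8.5},{"rot":[0,0,0],"xyz":[-1.8,-5,18],"hand":8.5},{"rot":[0,0,0],"xyz":[-1.8,-5,18],"hand":8.5}]' | head -2;python3 look.py w2.png flask_waiting
```

```text
time: 3.97
tcp_pos: [0.4711, 0.012, 0.1361]
tcp [0.472  0.0119 0.1371] yaw of y 93.30443218121373 [ 0.0014  0.0004 -1.    ] 4.0167
flask_waiting [(array([319.4, 183.2]), 0.78, array([0.4634, 0.009 ])), (array([227.8, 106.4]), 0.75, array([ 0.3967, -0.078 ]))]
brass [ 284  161   64   68 2066] [315.9956 192.6888]
brass [  16  217   95   72 3092] [ 65.3651 250.8622]
```

View pics/w2.png

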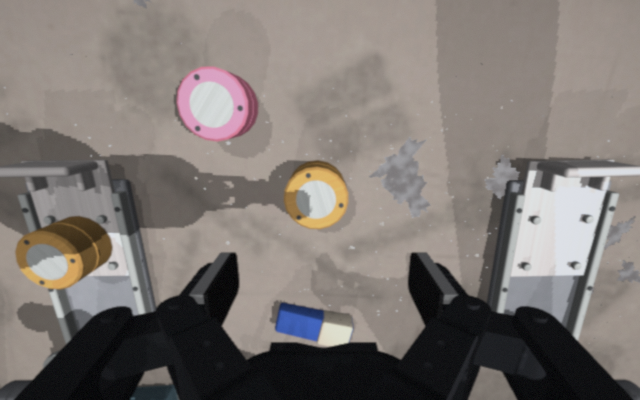

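Wrist view: the waiting flask's lid is centred at about (317,198). The pink one at (215,103) is clear of the fingers. The nest pins of the empty press show at (534,219), (586,219), (525,266) and (574,265).

```bash
python3 - <<'E'
from h import *
np.set_printoptions(precision=4,suppress=True)
p=env.capture("wrist"); t,r,o=tcp()
X=atz(p,(317,198),.04); print(X,"width chk",atz(p,(348.5,198),.04)-atz(p,(285,198),.04), "move cm", 100*r.inv().apply([X[0]-t[0],X[1]-t[1],.006-t[2]]))
P=np.array([atz(p,c,.0215)[:2] for c in ((534,219),(586,219),(525,266),(574,265))]); print(P,P.mean(0))
E
```

```text
[0.4691 0.0074 0.04  ] width chk [-0.0031  0.0544  0.    ] move cm [ 0.423  -0.4099 13.182 ]
[[0.4835 0.2137]
 [0.4807 0.263 ]
 [0.5334 0.2183]
 [0.5295 0.2668]] [0.5068 0.2404]
```

```bash
python3 -m jog '[{"rot":[0,0,0],"xyz":[0.4,-0.4,2],"hand":8.5},{"rot":[0,0,0],"xyz":[0.4,-0.4,5],"hand":8.5},{"rot":[0,0,0],"xyz":[0.4,-0.4,8],"hand":8.5},{"rot":[0,0,0],"xyz":[0.4,-0.4,10.5],"hand":8.5},{"rot":[0,0,0],"xyz":[0.4,-0.4,12.5],"hand":8.5},{"rot":[0,0,0],"xyz":[0.4,-0.4,13.2],"hand":8.5},{"rot":[0,0,0],"xyz":[0.4,-0.4,13.2],"hand":8.5},{"rot":[0,0,0],"xyz":[0.4,-0.4,13.2],"hand":7},{"rot":[0,0,0],"xyz":[0.4,-0.4,13.2],"hand":5},{"rot":[0,0,0],"xyz":[0.4,-0.4,13.2],"hand":5},{"rot":[0,0,0],"xyz":[0.4,-0.4,13.2],"hand":5},{"rot":[0,0,0],"xyz":[0.4,-0.4,13.2],"hand":5}]' 30
```

```text
time: 5.12
tcp_pos: [0.4689, 0.0066, 0.0056]
orientation: [0.002, -0.028, 1.0, -0.0]
wrist_force: [0.0, -1.2, 7.0]
width: 0.0555
finger_force: 31.4
```

```bash
python3 -m jog '[{"rot":[0,0,0],"xyz":[0,0,-2],"hand":5},{"rot":[0,0,0],"xyz":[0,0,-5],"hand":5},{"rot":[0,0,0],"xyz":[0,1,-8],"hand":5},{"rot":[0,0,0],"xyz":[-1,4,-9],"hand":5},{"rot":[0,0,0],"xyz":[-2,7.5,-9],"hand":5},{"rot":[0,0,-1],"xyz":[-3,11,-9],"hand":5},{"rot":[0,0,-1],"xyz":[-4,15,-9],"hand":5},{"rot":[0,0,-1],"xyz":[-5.1,18.5,-9],"hand":5},{"rot":[0,0,-1],"xyz":[-5.1,21.5,-9],"hand":5},{"rot":[0,0,-1],"xyz":[-5.1,23.1,-9],"hand":5},{"rot":[0,0,-1],"xyz":[-5.1,23.1,-9],"hand":5},{"rot":[0,0,-1],"xyz":[-5.1,23.1,-9],"hand":5}]' ; python3 look.py w3.png press_1_nest
```

```text
time: 6.12
tcp_pos: [0.5045, 0.2419, 0.0945]
orientation: [-0.0, -0.038, 0.999, 0.0]
wrist_force: [-0.5, -0.6, -3.9]
width: 0.055
finger_force: 34.6
tcp [0.5048 0.2398 0.0943] yaw of y 94.25539757405393 [-0.001 -0.001 -1.   ] 6.1667
press_1_nest [(array([324.2, 213.8]), 0.6, array([0.508 , 0.2441]))]
brass [ 260  204  127  137 8511] [324.2157 267.1365]
```

View pics/w3.png

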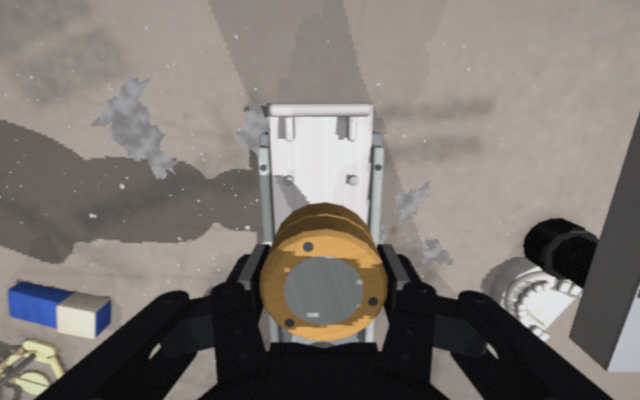

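The flask is held upright, with its lid centre at about (324,283). The front nest pins show at (290,180) and (352,180). I'll compare the two in the same view.

```bash
python3 - <<'E'
from h import *
np.set_printoptions(precision=4,suppress=True)
p=env.capture("wrist"); t,r,o=tcp(); save(p,"w3c.png",(230,80,420,350),3)
a=atz(p,(290,180),.0215)[:2]; b=atz(p,(352,180),.0215)[:2]; d=b-a; print(a,b,np.linalg.norm(d),"yaw",np.arctan2(-d[0],d[1]))
# plate top edge ends, z=.05
c=atz(p,(270,104),.05)[:2]; e=atz(p,(373,104),.05)[:2]; g=e-c; print("plate",c,e,np.linalg.norm(g),np.arctan2(-g[0],g[1]))
yaw=.077; fx=np.array([np.cos(yaw),np.sin(yaw)])
print("nest from pins",(a+b)/2+fx*.02475,"lid",atz(p,(324,283),t[2]+.0344)[:2],"tcp",t, "plate->nest",(c+e)/2+fx*.08)
E
```

```text
[0.4815 0.2128] [0.478  0.2595] 0.046853403272647 yaw 0.0733052083918455
plate [0.4284 0.2015] [0.4238 0.2641] 0.06269025577059213 0.07336823787772495
nest from pins [0.5044 0.238 ] lid [0.5001 0.2396] tcp [0.5053 0.2384 0.0942] plate->nest [0.5059 0.2389]
```

View pics/w3c.png

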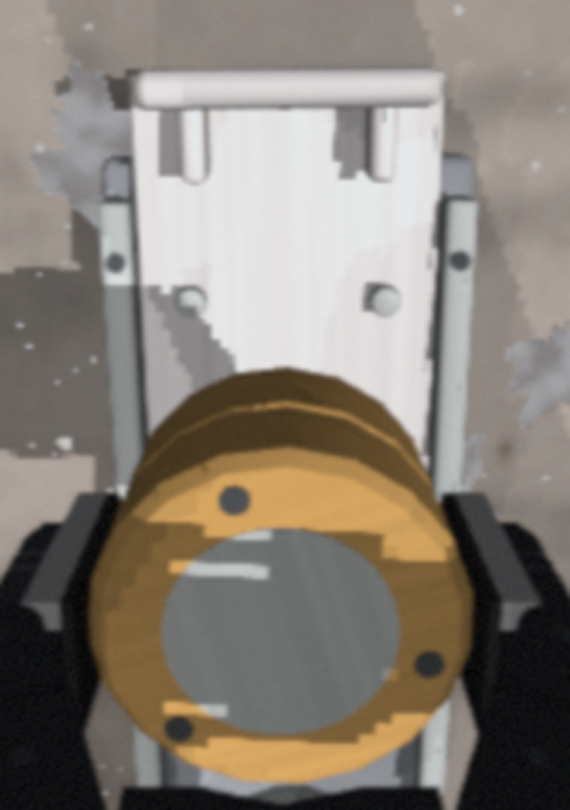

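```bash
python3 - <<'E'
from h import *
np.set_printoptions(precision=4,suppress=True)
p=env.capture("wrist"); t,r,o=tcp(); zb=t[2]-.0056
yaw=.0755; fx=np.array([np.cos(yaw),np.sin(yaw)])
a=atz(p,(294,179.7),.0215)[:2]; b=atz(p,(357.7,180),.0215)[:2]; d=b-a
print("nest from pins",(a+b)/2+fx*.02475,np.linalg.norm(d),np.arctan2(-d[0],d[1]))
C0=np.array([.505,.2395])
# fit lid & underside: compare observed edge pixels with projections for flask centre C
from scipy.optimize import least_squares
th=np.linspace(0,2*np.pi,200)
def circ(C,z): return np.array([proj(p,[C[0]+.028*np.cos(s),C[1]+.028*np.sin(s),z]) for s in th])
def f(v):
    L=circ(v[:2],zb+.04+v[2]); B=circ(v[:2],zb+v[2])
    return np.array([L[:,0].min()-260,L[:,0].max()-387.3,L[:,1].max()-341,L[:,1].min()-229,B[:,1].min()-202.7])
s=least_squares(f,[*C0,0]); print(s.x,s.fun); print("tcp",t)
E
```

```text
nest from pins [0.5043 0.2413] 0.048129339151577556 0.06772120747624223
[ 0.5053  0.2395 -0.0032] [ 0.0227 -0.0227 -0.2056  0.9849 -1.0588]
tcp [0.5054 0.2384 0.0942]
```

```bash
python3 -m jog '[{"rot":[0,0,0],"xyz":[0,0.17,2],"hand":5},{"rot":[0,0,0],"xyz":[0,0.17,4],"hand":5},{"rot":[0,0,0],"xyz":[0,0.17,5.5],"hand":5},{"rot":[0,0,0],"xyz":[0,0.17,6.2],"hand":5},{"rot":[0,0,0],"xyz":[0,0.17,6.6],"hand":5},{"rot":[0,0,0],"xyz":[0,0.17,6.8],"hand":5},{"rot":[0,0,0],"xyz":[0,0.17,7],"hand":5},{"rot":[0,0,0],"xyz":[0,0.17,7.1],"hand":5},{"rot":[0,0,0],"xyz":[0,0.17,7.2],"hand":5},{"rot":[0,0,0],"xyz":[0,0.17,7.2],"hand":5}]'; python3 look.py w4.png
```

```text
time: 7.15
tcp_pos: [0.5054, 0.2423, 0.0226]
orientation: [0.0, -0.037, 0.999, 0.0]
wrist_force: [0.5, 0.3, -3.0]
width: 0.0551
finger_force: 34.7
tcp [0.5054 0.2423 0.0226] yaw of y 94.23713474512643 [ 0.0005  0.0004 -1.    ] 7.2
brass [ 260  204  127  137 8442] [324.282 266.982]
```

View pics/w4.png

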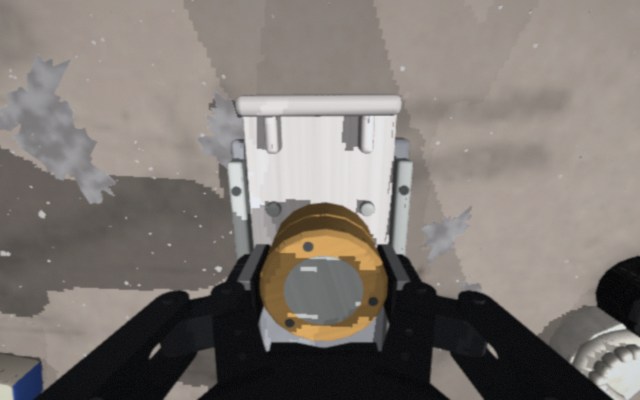

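```bash
python3 - <<'E'
from h import *
np.set_printoptions(precision=4,suppress=True)
p=env.capture("wrist"); t,r,o=tcp(); 
a=atz(p,(273.5,209),.0215)[:2]; b=atz(p,(366.3,209),.0215)[:2]; d=b-a
yaw=.0755; fx=np.array([np.cos(yaw),np.sin(yaw)]); n=(a+b)/2+fx*.02475
B=min(np.arange(.23,.26,.0002),key=lambda y:abs(sum(proj(p,[.5053,y+s*.028,t[2]+.0312])[0] for s in (-1,1))/2-323.6))
print("nest",n,np.linalg.norm(d),np.arctan2(-d[0],d[1]),"flask y",B,"tcp",t, "d cm",100*r.inv().apply([n[0]-t[0],n[1]-B,0]))
E
```

```text
nest [0.504  0.2414] 0.04826870833576018 0.07391265657760666 flask y 0.2434000000000004 tcp [0.5054 0.2423 0.0226] d cm [ 0.1517 -0.1866 -0.0001]
```

```bash
python3 -m jog '[{"rot":[0,0,0],"xyz":[0.05,-0.08,0],"hand":5},{"rot":[0,0,0],"xyz":[0.1,-0.15,0.03],"hand":5},{"rot":[0,0,0],"xyz":[0.1,-0.15,0.06],"hand":5},{"rot":[0,0,0],"xyz":[0.1,-0.15,0.12],"hand":5},{"rot":[0,0,0],"xyz":[0.1,-0.15,0.12],"hand":5}]'
```

```text
time: 7.67
tcp_pos: [0.5043, 0.2403, 0.0216]
orientation: [0.0, -0.037, 0.999, -0.0]
wrist_force: [-1.4, -1.4, 2.9]
width: 0.0551
finger_force: 35.5
```

```bash
python3 -m jog '[{"rot":[0,0,0],"xyz":[0,0,0],"hand":5.8},{"rot":[0,0,0],"xyz":[0,0,0],"hand":6.5},{"rot":[0,0,0],"xyz":[0,0,-0.1],"hand":8.5},{"rot":[0,0,0],"xyz":[0,0,-0.2],"hand":8.5},{"rot":[0,0,0],"xyz":[0,0,-0.5],"hand":8.5},{"rot":[0,0,0],"xyz":[0,0,-2],"hand":8.5},{"rot":[0,0,0],"xyz":[0,0,-5],"hand":8.5},{"rot":[0,0,0],"xyz":[0,0,-9],"hand":8.5},{"rot":[0,0,0],"xyz":[2,0,-12],"hand":8.5},{"rot":[0,0,0],"xyz":[4,0,-12],"hand":8.5},{"rot":[0,0,0],"xyz":[4,0,-12],"hand":8.5},{"rot":[0,0,0],"xyz":[4,0,-12],"hand":8.5}]'; python3 look.py w5.png press_1_knob press_1_plate press_1_nest
```

```text
time: 8.67
tcp_pos: [0.4638, 0.2377, 0.1417]
orientation: [0.0, -0.038, 0.999, 0.0]
wrist_force: [0.6, -0.3, 0.2]
width: 0.0849
finger_force: 0.0
tcp [0.4647 0.2377 0.1412] yaw of y 94.25724428819083 [ 0.0005  0.0001 -1.    ] 8.7167
press_1_knob [(array([111.7, 307.1]), 0.73, array([0.4843, 0.1406])), (array([322.4, 228.8]), 0.3, array([0.4374, 0.2362]))]
press_1_plate [(array([322.2, 155. ]), 0.78, array([0.4244, 0.235 ]))]
press_1_nest []
brass [ 292  208   62   69 2068] [323.456 240.266]
```

View pics/w5.png

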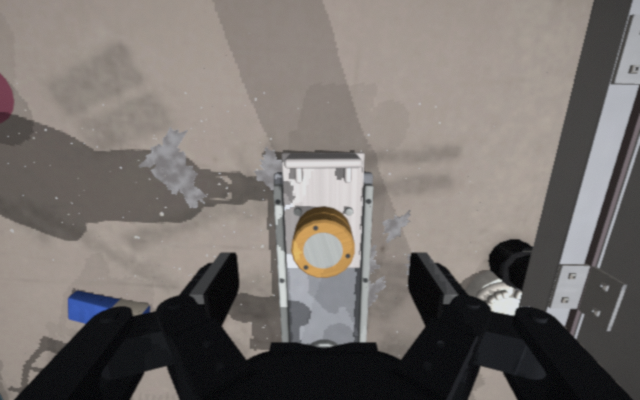

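The flask stands upright inside the nest with the gripper open, its lid at (323,248), with the plate ahead at (322,155). Next I shut the fingers, go in front of the plate, lower and push.

```bash
python3 - <<'E'
from h import *
from scipy.optimize import least_squares
np.set_printoptions(precision=4,suppress=True)
p=env.capture("wrist"); th=np.linspace(0,2*np.pi,200)
hsv=cv2.cvtColor(p["img"],cv2.COLOR_RGB2HSV); m=cv2.inRange(hsv,(5,60,30),(28,255,255)); m[:, :270]=0; m[:,380:]=0; m[:190]=0
k,_,st,ce=cv2.connectedComponentsWithStats(m); x,y,w,h,A=st[1+st[1:,4].argmax()]; print(x,y,w,h)
c=lambda C,z: np.array([proj(p,[C[0]+.028*np.cos(s),C[1]+.028*np.sin(s),z]) for s in th])
def f(v):
    L=c(v,.056);B=c(v,.016); return np.array([L[:,0].min()-x,L[:,0].max()-x-w+1,L[:,1].max()-y-h+1,B[:,1].min()-y])
s=least_squares(f,[.504,.241]); print("flask",s.x,s.fun)
E
python3 -m jog '[{"rot":[0,0,0],"xyz":[3,0,0],"hand":4},{"rot":[0,0,0],"xyz":[6,0,0],"hand":0},{"rot":[0,0,0],"xyz":[7.5,0,1],"hand":0},{"rot":[0,0,0],"xyz":[7.5,0,4],"hand":0},{"rot":[0,0,0],"xyz":[7.5,0,7],"hand":0},{"rot":[0,0,0],"xyz":[7.5,0,10],"hand":0},{"rot":[0,0,0],"xyz":[7.5,0,11.5],"hand":0},{"rot":[0,0,0],"xyz":[7.5,0,11.7],"hand":0},{"rot":[0,0,0],"xyz":[7.5,0,11.7],"hand":0}]' 30
```

```text
291 206 65 71
flask [0.503  0.2412] [-0.6653  0.6665  1.9765 -1.9259]
time: 9.67
tcp_pos: [0.3894, 0.2319, 0.023]
orientation: [-0.001, -0.037, 0.999, -0.001]
wrist_force: [-0.3, 0.0, 0.2]
width: -0.0003
finger_force: 0.0
```

```bash
python3 -m jog '[{"rot":[0,0,0],"xyz":[-1.2,0,0],"hand":0},{"rot":[0,0,0],"xyz":[-2,0,0],"hand":0},{"rot":[0,0,0],"xyz":[-2.5,0,0],"hand":0},{"rot":[0,0,0],"xyz":[-3.2,0,0],"hand":0},{"rot":[0,0,0],"xyz":[-4,0,0],"hand":0},{"rot":[0,0,0],"xyz":[-5,0,0],"hand":0},{"rot":[0,0,0],"xyz":[-6,0,0],"hand":0},{"rot":[0,0,0],"xyz":[-7,0,0],"hand":0},{"rot":[0,0,0],"xyz":[-8,0,0],"hand":0},{"rot":[0,0,0],"xyz":[-9,0,0],"hand":0},{"rot":[0,0,0],"xyz":[-10,0,0],"hand":0},{"rot":[0,0,0],"xyz":[-11,0,0],"hand":0}]'; python3 -m jog '[{"rot":[0,0,0],"xyz":[-0.5,0,0],"hand":0},{"rot":[0,0,0],"xyz":[-0.9,0,0],"hand":0},{"rot":[0,0,0],"xyz":[-1.2,0,0],"hand":0},{"rot":[0,0,0],"xyz":[-1.2,0,0],"hand":0}]'
```

```text
time: 10.67
tcp_pos: [0.4996, 0.2408, 0.0245]
orientation: [-0.0, -0.037, 0.999, 0.0]
wrist_force: [-2.9, 1.6, 1.2]
width: -0.0001
finger_force: 1.3
time: 11.0
tcp_pos: [0.5119, 0.241, 0.0241]
orientation: [0.0, -0.037, 0.999, 0.0]
wrist_force: [-0.7, 0.5, 0.2]
width: 0.0003
finger_force: 0.0
```

```bash
python3 -m jog '[{"rot":[0,0,0],"xyz":[-0.15,0,0],"hand":0},{"rot":[0,0,0],"xyz":[-0.3,0,0],"hand":0},{"rot":[0,0,0],"xyz":[-0.3,0,0],"hand":0}]'; python3 -m jog '[{"rot":[0,0,0],"xyz":[-0.15,0,0],"hand":0},{"rot":[0,0,0],"xyz":[-0.3,0,0],"hand":0},{"rot":[0,0,0],"xyz":[-0.3,0,0],"hand":0}]'
```

```text
time: 11.25
tcp_pos: [0.5135, 0.241, 0.024]
orientation: [-0.001, -0.037, 0.999, -0.0]
wrist_force: [-2.5, -1.0, 1.8]
width: -0.0003
finger_force: 1.4
time: 11.5
tcp_pos: [0.5135, 0.241, 0.0239]
orientation: [-0.003, -0.038, 0.999, -0.001]
wrist_force: [-8.1, -1.2, 8.0]
width: 0.0002
finger_force: 4.6
```

```bash
python3 -m jog '[{"rot":[0,0,0],"xyz":[2,0,0],"hand":0},{"rot":[0,0,0],"xyz":[5,0,-1],"hand":0},{"rot":[0,0,0],"xyz":[7,0,-4],"hand":0},{"rot":[0,0,0],"xyz":[7,0,-8],"hand":0},{"rot":[0,0,0],"xyz":[7,0,-12],"hand":0},{"rot":[0,0,0],"xyz":[7,0,-16],"hand":0},{"rot":[0,0,0],"xyz":[6,0,-20],"hand":0},{"rot":[0,0,0],"xyz":[4,0,-24],"hand":0},{"rot":[0,0,0],"xyz":[2,0,-27],"hand":0},{"rot":[0,0,0],"xyz":[0,0,-28],"hand":0},{"rot":[0,0,0],"xyz":[0,0,-28],"hand":0},{"rot":[0,0,0],"xyz":[0,0,-28],"hand":0}]'; python3 look.py w6.png press_1_knob press_1_plate; python3 - <<'E'
from h import *
np.set_printoptions(precision=4,suppress=True)
p=env.capture("wrist"); print(proj(p,[.605,.25,.168]),proj(p,[.605,.268,.168]),[m for m in env.find_in(p,"press_1_knob")][:3])
for n in("top","side"):
    q=env.capture(n); print(n,[(np.round(m["pixel"],1),round(m["confidence"],2),atz(q,m["pixel"],.168)[:2]) for m in env.mark_of(q,"press_1_knob")],[(np.round(m["box"],1),round(m["confidence"],2)) for m in env.find_in(q,"press_1_knob")])
E
```

```text
time: 12.5
tcp_pos: [0.5186, 0.2411, 0.3044]
orientation: [0.001, -0.036, 0.999, 0.0]
wrist_force: [-0.3, -0.5, -0.7]
width: 0.0001
finger_force: 0.0
tcp [0.5169 0.241  0.3034] yaw of y 94.20401371444257 [-0.0008 -0.0007 -1.    ] 12.55
press_1_knob [(array([  8.6, 150.8]), 0.55, array([ 0.5012, -0.0578]))]
press_1_plate [(array([321.2, 173.4]), 0.68, array([0.5288, 0.2406]))]
brass [  0 132  26  38 477] [  8.2914 154.9476]
brass [306 202  37  30 554] [323.4097 213.9819]
[324.2091 272.2188] [340.904 273.334] [{'box': [324.1, 228.1, 23.4, 11.3], 'confidence': 0.7}, {'box': [324.8, 184.6, 65.9, 141.7], 'confidence': 0.45}]
top [(array([238.5, 168.9]), 0.72, array([0.6048, 0.2516])), (array([395.4, 196.2]), 0.42, array([ 0.5326, -0.1963]))] []
side [(array([307.4, 153.2]), 0.74, array([0.58  , 0.2257]))] [(array([310.2, 163.2,  10.1,  33.3]), 0.68), (array([378.3, 245.2,  89.6,  83.6]), 0.42)]
```

```bash
python3 -m jog '[{"rot":[0,0,0],"xyz":[-3,0,0],"hand":0},{"rot":[0,0,0],"xyz":[-6,0,0],"hand":0},{"rot":[0,0,0],"xyz":[-8.5,0.2,0],"hand":0},{"rot":[0,0,0],"xyz":[-8.5,0.2,0],"hand":0},{"rot":[0,0,0],"xyz":[-8.5,0.2,0],"hand":0}]'|head -2; python3 look.py w7.png press_1_knob; python3 - <<'E'
from h import *
np.set_printoptions(precision=4,suppress=True)
p=env.capture("wrist"); c=proj(p,[.605,.2495,.168]); r=np.linalg.norm(proj(p,[.605,.2665,.168])-c); print(c,r,[(np.round(m["box"],1),round(m["confidence"],2)) for m in env.find_in(p,"press_1_knob")])
g=cv2.cvtColor(p["img"],cv2.COLOR_RGB2GRAY); x,y=map(int,c)
print(g[max(0,y-60):y+60:5,x-60:x+61:5])
E
```

```text
time: 13.47
tcp_pos: [0.6025, 0.2497, 0.3032]
tcp [0.6013 0.2499 0.3035] yaw of y 94.24008783962628 [-0.0014 -0.     -1.    ] 13.5167
press_1_knob [(array([321. , 190.4]), 0.62, array([0.6018, 0.2486]))]
brass [303 147  39  24 391] [321.7826 156.3581]
[321.091  195.0711] 17.115642537102055 [(array([322.2, 188.2,  38.6,  48.7]), 0.95)]
[[160 155 154 155 158 100 193 182 230 226 220 218 217 219 222 222 222 217
  168 129 125 128 143 141 141]
 [149 149 150 148 152  99 218 176 230 225 219 218 216 218 220 222 223 211
  180 128 142 140 152 149 149]
 [142 143 144 149 145  95 216 177 231 224 220 213 214 219 221 223 223 209
  181 153 135 140 129 141 144]
 [133 143 150 142 147  93 213 166 167 136 104  71  97  86 135 125 202 187
  182 133 141 125 128 144 140]
 [ 89  92 105 105 103  91 189 130 168 131 151 112 161 161 158 129 222 210
  185 133 147 124 129 148 143]
 [ 88  87  94  92  94  93 133 113 168 108 132  96 138 174 159 160 219 208
  185 132 132 128 126 134 152]
 [ 92  88  93  89  94  93 140  98 159 119  91  99 104 126 159 157 179 190
  186 125 125 127 132 134 160]
 [ 92  92  85  89  92  98 12
[... 1057 characters left out ...]
65 108  80 153 154 153  76 121 146 133
  144 131 122 121 121 116 121]
 [151 160 172 167 161 155 152 150 151 147 125 130 129 129 128 138 140 139
  140 130 124 121 122 121 119]
 [140 155 158 168 163 151 155 152 157 152 148 152 151 134 138 142 142 142
  136 127 118 124 117 119 118]
 [152 154 156 153 164 155 153 146 149 148 153 153 156 149 156 144 138 144
  132 123 122 125 116 119 115]
 [135 141 152 154 154 152 148 153 149 148 140 135 133 130 133 146 134 139
  133 126 124 120 119 117 115]
 [207 150 140 149 152 153 147 149 146 149  77  62  22  35  64  84  95 118
  121  91 118 124 127 128 127]
 [230 190 189 168 151 151 147 140  97  78  63  64  23  36  61  60  44  48
   68  71  64  71 100 129 131]]
```

The knob's dark disc is centred at about (321,193), which puts its top at (0.604, 0.249). The shut fingers are over it, so I press straight down, first to contact and then in small steps.

```bash
python3 -m jog '[{"rot":[0,0,0],"xyz":[-0.2,0,3],"hand":0},{"rot":[0,0,0],"xyz":[-0.2,0,6.5],"hand":0},{"rot":[0,0,0],"xyz":[-0.2,0,9.5],"hand":0},{"rot":[0,0,0],"xyz":[-0.2,0,11.5],"hand":0},{"rot":[0,0,0],"xyz":[-0.2,0,12.7],"hand":0},{"rot":[0,0,0],"xyz":[-0.2,0,13.3],"hand":0},{"rot":[0,0,0],"xyz":[-0.2,0,13.3],"hand":0}]'; python3 -m jog '[{"rot":[0,0,0],"xyz":[0,0,0.3],"hand":0},{"rot":[0,0,0],"xyz":[0,0,0.6],"hand":0},{"rot":[0,0,0],"xyz":[0,0,0.9],"hand":0},{"rot":[0,0,0],"xyz":[0,0,1.1],"hand":0},{"rot":[0,0,0],"xyz":[0,0,1.1],"hand":0},{"rot":[0,0,0],"xyz":[0,0,1.1],"hand":0}]'
```

```text
time: 14.25
tcp_pos: [0.6033, 0.25, 0.1706]
orientation: [-0.001, -0.037, 0.999, -0.0]
wrist_force: [-0.2, 0.4, 0.5]
width: 0.0
finger_force: 0.0
time: 14.75
tcp_pos: [0.6048, 0.2507, 0.1608]
orientation: [0.001, -0.037, 0.999, 0.001]
wrist_force: [1.7, 0.3, 2.0]
width: -0.0003
finger_force: 1.2
```

```bash
python3 -m jog '[{"rot":[0,0,0],"xyz":[0,0,0.3],"hand":0},{"rot":[0,0,0],"xyz":[0,0,0.6],"hand":0},{"rot":[0,0,0],"xyz":[0,0,0.9],"hand":0},{"rot":[0,0,0],"xyz":[0,0,1.0],"hand":0},{"rot":[0,0,0],"xyz":[0,0,1.0],"hand":0},{"rot":[0,0,0],"xyz":[0,0,1.0],"hand":0}]'
```

```text
time: 15.25
tcp_pos: [0.6048, 0.2507, 0.1521]
orientation: [0.001, -0.037, 0.999, 0.001]
wrist_force: [-0.8, -0.0, 12.0]
width: 0.0005
finger_force: 6.5
```

```bash
for i in 1 2 3; do python3 -m jog '[{"rot":[0,0,0],"xyz":[0,0,0],"hand":0},{"rot":[0,0,0],"xyz":[0,0,0],"hand":0}]' | sed -n '2p;4p'; done; python3 - <<'E'
from h import *
q=env.capture("side"); np.set_printoptions(precision=3,suppress=True)
b=(295,160,335,215); hsv=cv2.cvtColor(q["img"],cv2.COLOR_RGB2HSV)[b[1]:b[3],b[0]:b[2]]; m=cv2.inRange(hsv,(8,100,70),(28,255,255)); ys,xs=np.nonzero(m)
print("brass under ram px",len(xs),xs.mean()+b[0] if len(xs) else 0,ys.mean()+b[1] if len(xs) else 0,"expected",proj(q,[.604,.249,.036]))
print([(np.round(m["pixel"],1),round(m["confidence"],2),atz(q,m["pixel"],.152)[:2]) for m in env.mark_of(q,"press_1_knob")])
E
```

```text
tcp_pos: [0.6048, 0.2507, 0.1521]
wrist_force: [0.5, 0.0, 12.2]
tcp_pos: [0.6048, 0.2507, 0.1521]
wrist_force: [-1.0, -0.1, 13.8]
tcp_pos: [0.6048, 0.2507, 0.1521]
wrist_force: [-1.2, 0.8, 13.7]
brass under ram px 158 310.0506329113924 186.32911392405063 expected [310.698 184.456]
[(array([308.9, 155.6]), 0.44, array([0.592, 0.239])), (array([286. , 201.7]), 0.36, array([ 0.386, -0.022]))]
```

```bash
python3 -m jog '[{"rot":[0,0,0],"xyz":[0,0,-0.05],"hand":0},{"rot":[0,0,0],"xyz":[0,0,-0.1],"hand":0},{"rot":[0,0,0],"xyz":[0,0,-0.1],"hand":0},{"rot":[0,0,0],"xyz":[0,0,-0.1],"hand":0}]'; python3 -m jog '[{"rot":[0,0,0],"xyz":[0,0,0],"hand":0},{"rot":[0,0,0],"xyz":[0,0,0],"hand":0}]'
```

```text
time: 16.18
tcp_pos: [0.6048, 0.2507, 0.1526]
orientation: [0.001, -0.037, 0.999, 0.001]
wrist_force: [-0.9, 1.0, 9.1]
width: 0.0001
finger_force: 4.9
time: 16.35
tcp_pos: [0.6048, 0.2507, 0.1526]
orientation: [0.001, -0.037, 0.999, 0.001]
wrist_force: [0.2, 0.3, 11.0]
width: -0.0001
finger_force: 4.9
```

The knob is about 15.4 mm down at roughly 10 N, which matches the press's description, so I'm handing in.

```bash
python3 -c "
from workcell import env
print(env.close_job())"
```

```text
the job is handed in; nothing more can be done
None
```

I handed in the job with the waiting flask in the left press's nest, its tray home, and the knob held about 15.4 mm down at roughly 10 N; the hand-in gave no verdict, and I never moved near the occupied press.

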